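# Close a handpiece bonding fixture

## Task

Load the bonding fixture: put the loose handpiece into its nest, flat and with its wide head at the thick guide pin's end; then take the press plate that fits the two guide pins and lower it, level and without forcing or dropping it, over both pins until it rests fully home on both end blocks. Let go, and leave everything else where it is.

Things in the scene. Friction and masses are not known exactly. Their poses are not given: they have to be found in the camera images.
- fixture: fixed aluminium bonding fixture: base slab 200 x 100 x 30 mm high, origin under its centre, x along the 200 mm side, z up. On the slab, at x = -75 and +75 mm, two dark steel end blocks, 24 (x) x 60 (y) mm and 28 mm high (tops 58 mm above the bench), each with an upright guide pin in the middle of its top: thick at x = -75, thin at x = +75. The nest lies between the blocks
- nest (a point): middle of the slab's top face, 30 mm above the bench, axes as the fixture. Two black fences, x = 5 to 45 mm, 9 mm wide, 10 mm high, inner faces at y = -19 and +19, take the handpiece's stem. The handpiece's origin belongs at this point, its x along the fixture's x (head towards the thick pin); play about 8 mm each way along x, 5 mm along y
- thick_stop (a point): centre of the thick pin's foot on top of its end block, 58 mm above the bench; axes as the fixture. The pin: 18 mm diameter, 24 mm tall, its top 7 mm tapering to 9 mm diameter. The plate's wide hole comes to rest at this point
- thin_stop (a point): centre of the thin pin's foot on top of its end block, 58 mm above the bench; axes as the fixture. The pin: 12 mm diameter, 24 mm tall, its top 7 mm tapering to 3 mm diameter. The plate's narrow hole comes to rest at this point
- handpiece: loose white plastic handpiece, 0.08 to 0.17 kg, lying on the bench; origin under its centre, x along its 110 mm, z up. Head: x = -55 to -15, 46 mm wide (y), 25 mm high, grey window on top. Stem: x = -15 to +55, 28 mm wide, 22 mm high. In the nest the fences leave no room for fingers beside the stem; the head is free on both sides
- plate: the loose press plate that fits: aluminium, 190 x 70 x 10 mm, 0.28 to 0.56 kg, flat on the bench; origin at the centre of its underside, x along its length, z up. On its middle a black handle bar 70 (x) x 20 (y) mm, from 10 to 42 mm above the underside. Through holes: wide, 20 mm diameter, at x = -75; narrow, 14 mm, at x = +75. Only seats with the wide hole on the thick pin
- wide_hole (a point): centre of the plate's wide hole at the underside; axes as the plate
- narrow_hole (a point): centre of the plate's narrow hole at the underside; axes as the plate
- short_plate: bystander: a like press plate for another fixture, only 150 mm long and with its holes 110 mm apart; same handle; origin at the centre of its underside, x along its length. It does not fit
- bottle: bystander: white bottle with black cap, 56 mm diameter, 150 mm tall, origin at its foot
- jar: bystander: amber jar with white cap, 64 mm diameter, 120 mm tall, origin at its foot
- can: bystander: plain metal can, 60 mm diameter, 120 mm tall, origin at its foot
- spool: bystander: grey spool lying flat, 58 mm diameter, 24 mm high, origin under its centre
- screw_box: bystander: cardboard box 60 x 45 x 30 mm high, origin under its centre
- screwdriver: bystander: screwdriver 190 mm long lying on a white foam pad (fixed, 8 mm high) beyond the fixture; x along it
- half_shell: bystander: white pistol-shaped half shell, flat, 135 x 75 mm, 20 mm high, origin under its wider end, its narrower end towards its x
Not all that is in view belongs to the job. What is shaped like the handpiece but green or turquoise is not meant.

How it is judged (in metres and radians):
On the way, in this order (a step that is already met when the one before it is completed fails the run):
1. the handpiece lies flat in the nest, head at the thick pin, while the plate is not yet near the fixture (x of handpiece in the frame of nest between -0.012 and 0.012 m and y of handpiece in the frame of nest between -0.008 and 0.008 m and z of handpiece in the frame of nest below 0.004 m and angle between the x axis of handpiece and the x axis of fixture, either way round below 0.25 rad and angle between handpiece's own z axis and vertical below 0.08 rad and horizontal distance between plate and nest above 0.08 m), for 0.2 s.
2. the plate, held in the fingers and level (within 5 degrees), is being lowered with both pins in their holes (3 to 21 mm above the end blocks, holes within 6 mm of the pins' axes) (z of wide_hole in the frame of thick_stop between 0.003 and 0.021 m and horizontal distance between wide_hole and thick_stop below 0.006 m and z of narrow_hole in the frame of thin_stop between 0.003 and 0.021 m and horizontal distance between narrow_hole and thin_stop below 0.006 m and angle between plate's own z axis and vertical below 0.087 rad and contact force between the fingers and plate above 0.5 N), for 0.1 s.
At the end, for the whole second after the job is handed in: The handpiece lies flat in the nest (within 12 mm along and 8 mm across, 4 mm in height, 0.25 rad), and the press plate rests on both end blocks: both its holes round their pins, within 4 mm sideways and 3 mm in height, level within 2 degrees, all at rest and released (x of handpiece in the frame of nest between -0.012 and 0.012 m and y of handpiece in the frame of nest between -0.008 and 0.008 m and z of handpiece in the frame of nest below 0.004 m and angle between the x axis of handpiece and the x axis of fixture, either way round below 0.25 rad and angle between handpiece's own z axis and vertical below 0.08 rad and z of wide_hole in the frame of thick_stop between -0.003 and 0.003 m and horizontal distance between wide_hole and thick_stop below 0.004 m and z of narrow_hole in the frame of thin_stop between -0.003 and 0.003 m and horizontal distance between narrow_hole and thin_stop below 0.004 m and angle between plate's own z axis and vertical below 0.035 rad and linear speed of each of plate, handpiece below 0.02 m/s); the robot touches nothing.
It fails at once if the plate is forced on the fixture with more than 60 N (contact force between plate and fixture above 60 N).
It fails at once if a bystander is moved by more than 40 mm (distance of any of short_plate, can, bottle, jar, spool, screw_box, screwdriver, half_shell from where it was at the start of the episode above 0.04 m).
It also fails if it takes over 54 s, if anything falls off the work surface, if the arm or the gripper's body presses on something with over 40 N, if the wrist force passes 120 N, or if a joint passes its speed limit or range.

## Robot

A 6-joint arm with a two-finger parallel gripper is mounted at the origin on the work surface. World frame = base frame: x ahead of the robot, y to its left, z up, the work surface at z = 0. Lengths are in m, angles in degrees, forces in N, time in s.
With the tool pointing down it reaches from about 0.275 to 1 m from the base axis. Payload 8.4 kg.
Tool frame: the origin (TCP) lies on the centre line of the jaws, within the pads' length; the fingertips stand 11 mm ahead of it and the grasp point (between the pads) lies 8 mm behind it; x points along the fingers, y is the direction in which the jaws open and shut, and the axes are right-handed (so a half turn about x gives the same grasp; the last joint's range is limited). The gripper opens to 85 mm and grips with 20 to 120 N. Pads are 22 mm wide; open, the fingers measure 114 mm over their backs; the gripper's body (76 mm by 85 mm) begins 54 mm behind the grasp point. The pads swing forward as they close: fully open they stand 13 mm farther back than shut.
Start: joints at [-67.059, 20.225, 93.587, -0, 66.188, -0.138], TCP at [0.245, -0.575, 0.242] pointing down, gripper open.
Joint ranges: [-150.9, 150.9], [-52.94, 120.26], [3.33, 152.33], [-74.26, 254.26], [0, 154.13], [-172.89, 172.89]. Speed limits (degrees/s): [127.2, 127.2, 159.86, 180, 180, 180].

## Interface

Orientations are given as [roll, pitch, yaw] about the fixed x, y, z axes, in that order (R = Rz(yaw) Ry(pitch) Rx(roll)).
In Python, from workcell import arm gives the robot as it stands.
- The arm moves only by the tool send_rows, never from a script. Its argument "targets" is a list of rows, each a list of 5 numbers: the finger opening in mm, from 0 to 85.4, then the shift along the tool's x, y, z in mm, then the turn about the tool's x in degrees. A call has 1 to 20 rows; each row shifts and turns the commanded pose from where the row before left it, along the tool's axes as they then stand; what a row does not reach is not made up. A row lasts 1/8 s, in which the tool goes at most 62.5 mm and 10.7 degrees, less where a joint would pass 70% of its speed; a pose out of reach is approached as far as the arm can. A call is refused whole if a number of a shift passes 62.5 or a number of a turn 10.7, either way. A call with a gripper value outside its range is refused whole. The fingers move at their own pace and stop on an object; "force" is the grip in N (left out, the last holds). Time passes only in rows, so rows that do not move let the fingers close. It gives the time, the measured TCP pose, the force and the opening at its end, in the units of the state.
- arm.observe(): the state, without advancing time (a new reading comes with each control period).
- arm.camera(name): name is "scene" or "top"; returns a dict with "color" (400x640x3 uint8, blue, green, red), "fx", "fy", "cx", "cy" (pixels), "extrinsics" (4x4, takes a point from camera to world coordinates). Camera axes: x right, y up, looking along -z (the intrinsics and any distortion apply to the point x, -y, -z); pixel columns grow to the right and rows downward; lengths in m; the calibration is good to about 2 mm. A picture is of the moment at which its call begins. There is no depth.
- arm.finish_job(): hands the job in, once; it reports no verdict.
The state is a dict: "time": time; "joint_pos": joint angles; "qd": joint speeds; "joint_torque": joint torques, N m; "tool_pos": TCP position; "eef_rot": TCP orientation; "force": force on the tool from outside, world axes, zero at the start; "ft_torque": the same for the moment, N m; "opening": opening from 0.0 (shut) to 1.0 (fully open).
Only numpy, scipy, OpenCV 4.12 (cv2) and the standard library are available. Lean on these libraries where they do the work, as an engineer would, in place of code of your own. Each camera call takes 0.05 s, during which the arm holds its last target.

## Working session

There is one attempt and no reset: what is moved stays moved. The work goes in short steps, Python scripts to look and compute and a tool call to move; the robot and the scene stay as the last step left them, time stands still between calls to the robot, and variables do not carry over. Pictures are saved under pics/ and viewed, and the job is handed in when it is done.

Besides the shell and the picture viewer there is one more tool, called after "Call:" as a command line: name --pt "numbers of a row" for each row, then --argument value for the rest. send_rows: Moves the arm, as the interface text tells. Its arguments: {"type":"object","properties":{"targets":{"type":"array","items":{"type":"array","items":{"type":"number"}}},"force":{"type":"number"}},"required":["targets"]}

```bash
mkdir -p pics; ls; python3 - <<'E'
from workcell import arm
import cv2,pickle
print(arm.observe())
for n in ("scene","top"):
    c=arm.camera(n); cv2.imwrite(f"pics/{n}0.png",c["color"]); 
    print(n,c["fx"],c["fy"],c["cx"],c["cy"],c["extrinsics"],[k for k in c])
    pickle.dump(c,open(n+"0.pkl","wb"))
E
```

```text
pics
{'time': 0.0, 'joint_pos': array([-6.70576317e+01,  2.02635994e+01,  9.36287057e+01, -6.01619090e-04,
        6.61885462e+01, -1.37928245e-01]), 'qd': array([ 0.03023564, -0.03115278,  0.05210572,  0.12171928, -0.02008813,
        0.01093389]), 'joint_torque': array([ 1.06516669e-03, -6.05235171e+01, -3.42059362e+01,  2.09445029e-04,
        9.19329061e-03, -2.36413854e-05]), 'tool_pos': array([ 0.2448259 , -0.57455063,  0.24155231]), 'eef_rot': array([-89.74812662,  89.91914688, 113.33241322]), 'force': array([ 0.07321142, -0.27905987, -0.09692178]), 'ft_torque': array([ 0.03452858, -0.04332695,  0.03328512]), 'opening': 1.0009675735185892}
scene 413.0407082444377 413.0407082444377 327.9250834100582 196.61788226826187 [[ 0.47377204 -0.63022218  0.6151098   1.14008163]
 [ 0.88056147  0.32925096 -0.34088898 -0.33953491]
 [ 0.01231031  0.70314566  0.71093927  0.78231842]
 [ 0.          0.          0.          1.        ]] ['color', 'fx', 'fy', 'cx', 'cy', 'extrinsics']
top 448.216941514397 448.216941514397 321.1933486160416 203.13287605344036 [[-0.01652906  0.99449269 -0.10349433  0.43201278]
 [-0.99969635 -0.01832947 -0.01646938  0.01078605]
 [-0.01827568  0.10319068  0.99449368  1.17039713]
 [ 0.          0.          0.          1.        ]] ['color', 'fx', 'fy', 'cx', 'cy', 'extrinsics']
```

View pics/top0.png

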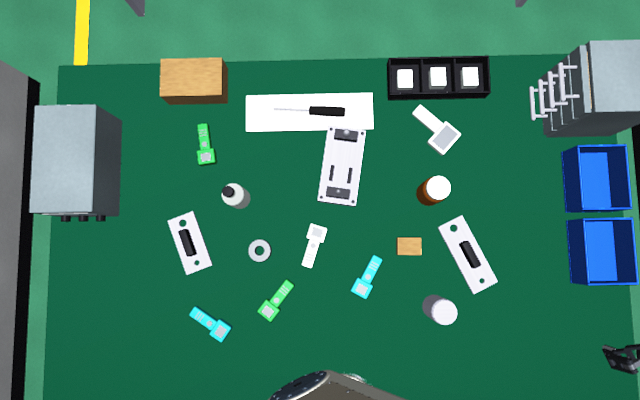

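View pics/scene0.png

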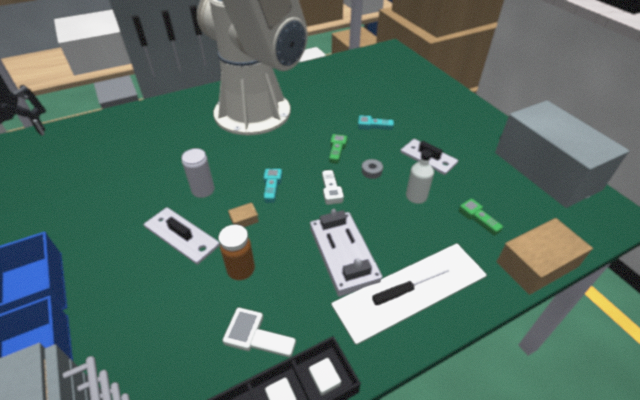

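```bash
python3 - <<'E'
import cv2
im=cv2.imread("pics/top0.png")
def crop(x0,y0,w,h,s,n):
    cv2.imwrite(f"pics/{n}.png",cv2.resize(im[y0:y0+h,x0:x0+w],None,fx=s,fy=s,interpolation=cv2.INTER_CUBIC))
crop(295,115,90,100,6,"fix")
crop(290,215,50,60,10,"hand")
crop(425,205,80,95,6,"plate")
crop(160,205,60,75,7,"short")
E
```

```text
(no output)
```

View pics/fix.png

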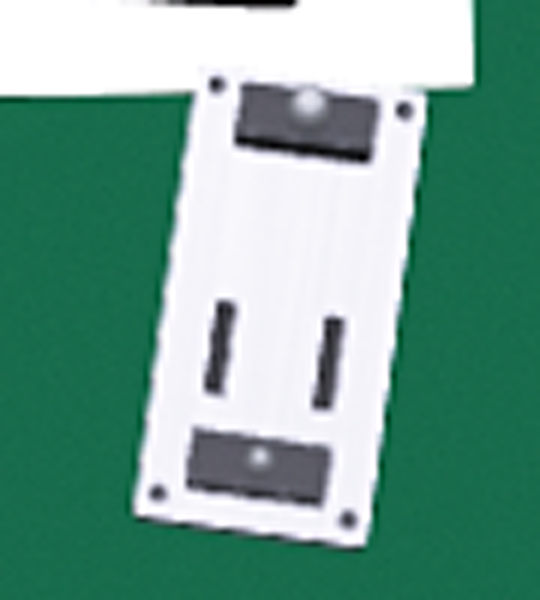

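View pics/hand.png

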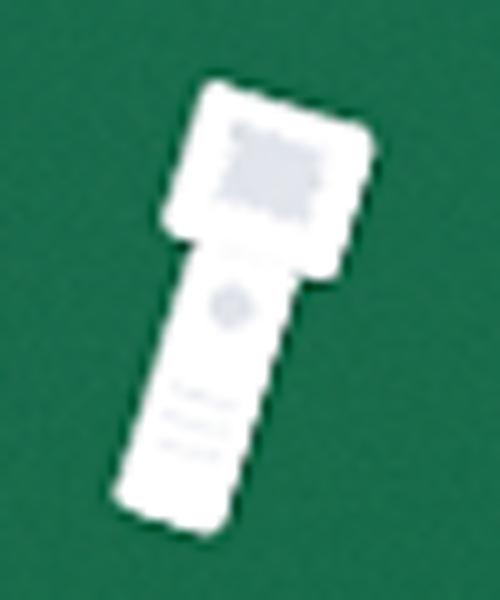

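View pics/plate.png

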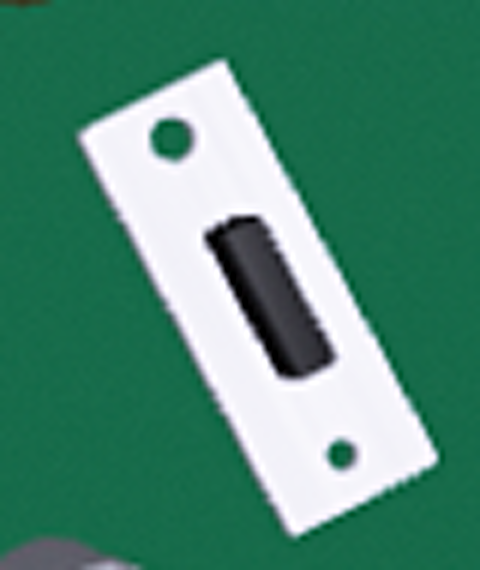

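View pics/short.png

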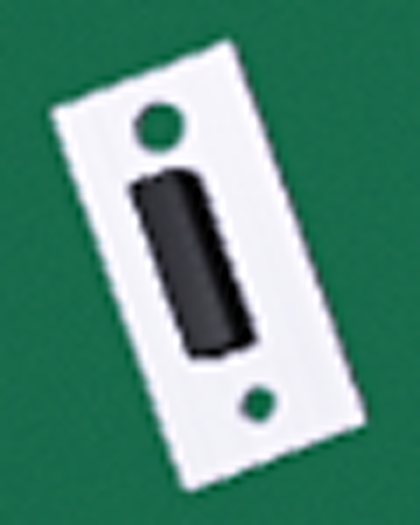

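```bash
cat > h.py <<'E'
import numpy as np,pickle,cv2
from scipy.optimize import least_squares
from scipy.spatial.transform import Rotation as Ro
def load(n): return pickle.load(open(n+".pkl","rb"))
def proj(c,P):
    E=c["extrinsics"];q=(np.atleast_2d(P)-E[:3,3])@E[:3,:3]
    return np.c_[c["cx"]+c["fx"]*q[:,0]/-q[:,2], c["cy"]-c["fy"]*q[:,1]/-q[:,2]]
def W(p,L,z0=0):
    c,s=np.cos(p[2]),np.sin(p[2]);L=np.atleast_2d(L).astype(float)
    return np.c_[p[0]+c*L[:,0]-s*L[:,1],p[1]+s*L[:,0]+c*L[:,1],L[:,2]+z0]
def fit(c,L,px,p0,z0=0):
    L=np.array(L)/1000.;px=np.array(px,float)
    r=least_squares(lambda p:(proj(c,W(p,L,z0))-px).ravel(),p0,x_scale=[.1,.1,.5],loss='soft_l1')
    return r.x,proj(c,W(r.x,L,z0))-px
def uncrop(u,x0,y0,s): return (np.array(u,float)+.5)/s-.5+[x0,y0]
def tool(o):
    return np.array(o["tool_pos"]),Ro.from_euler('xyz',o["eef_rot"],degrees=True).as_matrix()
E
python3 - <<'E'
from h import *
c=load("top0")
np.set_printoptions(precision=4,suppress=True)
def rep(n,r): print(n,r[0][:2],np.degrees(r[0][2]));print(r[1].round(1).tolist())
fx=[((-75,0,82),(309,100)),((75,0,82),(260,455)),((-100,-50,30),(198,73)),((-100,50,30),(428,95)),((100,50,30),(367,542)),((100,-50,30),(135,514)),
((5,-23.5,40),(227,302)),((45,-23.5,40),(212,391)),((5,23.5,40),(335,317)),((45,23.5,40),(321,407))]
# far end is -x => fixture x points to robot (yaw~180): y local -50 -> world +y (left)
rep("fix",fit(c,[a for a,b in fx],uncrop([b for a,b in fx],295,115,6),[.6,-.03,3.1]))
hp=[((-55,-23,25),(205,75)),((-55,23,25),(380,127)),((-15,23,25),(337,285)),((-15,-23,25),(160,232)),((55,-14,22),(110,500)),((55,14,22),(222,540))]
rep("hand",fit(c,[a for a,b in hp],uncrop([b for a,b in hp],290,215,10),[.4,0,3.1]))
pl=[((-95,-35,10),(80,133)),((-95,35,10),(223,60)),((95,35,10),(438,460)),((95,-35,10),(293,537)),((-75,0,10),(172,138)),((75,0,10),(342,455))]
rep("plate",fit(c,[a for a,b in pl],uncrop([b for a,b in pl],425,205,6),[.4,-.3,3.5]))
from workcell import arm
p,R=tool(arm.observe());print(p,R,arm.observe()["joint_pos"])
E
```

```text
fix [ 0.649  -0.0243] 171.06999126432805
[[0.0, 0.1], [0.0, 0.4], [0.0, -2.0], [-0.2, -0.6], [-0.1, 0.8], [-0.2, 0.1], [-0.2, -0.1], [0.2, 0.4], [0.0, -0.2], [0.3, 0.2]]
hand [0.4427 0.0536] 162.1232108754498
[[0.2, 0.4], [-0.1, 0.4], [-0.4, -0.4], [0.1, -0.3], [0.4, 0.3], [-0.2, -0.4]]
plate [ 0.4154 -0.342 ] 205.6787261075146
[[-0.2, 0.1], [0.0, 0.1], [0.1, 0.1], [-0.1, -0.3], [0.2, 0.1], [0.1, 0.0]]
[ 0.2448 -0.5746  0.2417] [[-0.0005  0.392  -0.92  ]
 [ 0.0011 -0.92   -0.392 ]
 [-1.     -0.0012  0.    ]] [-67.059   20.2574  93.6235  -0.0002  66.1903  -0.1366]
```

```bash
python3 - <<'E'
from h import *
c=load("scene0");im=c["color"].copy()
F=[.649,-.0243,np.radians(171.07)];H=[.4427,.0536,np.radians(162.12)];P=[.4154,-.342,np.radians(205.68)]
S=4;x0,y0,x1,y1=140,160,390,310
im=cv2.resize(im[y0:y1,x0:x1],None,fx=S,fy=S,interpolation=cv2.INTER_CUBIC)
def line(p,L,col):
    q=(proj(c,W(p,np.array(L)/1000.))-[x0,y0]+.5)*S-.5
    cv2.polylines(im,[np.round(q*8).astype(int).reshape(-1,1,2)],True,col,1,cv2.LINE_AA,3)
r=lambda a,b,d,e,z:[(a,d,z),(b,d,z),(b,e,z),(a,e,z)]
line(F,r(-100,100,-50,50,30),(0,0,255));line(F,r(-87,-63,-30,30,58),(0,255,255));line(F,r(63,87,-30,30,58),(0,255,255))
ci=lambda x,rr,z:[(x+rr*np.cos(t),rr*np.sin(t),z) for t in np.linspace(0,6.2,24)]
line(F,ci(-75,4.5,82),(0,0,255));line(F,ci(75,1.5,82),(0,0,255))
line(H,r(-55,-15,-23,23,25),(0,0,255));line(H,r(-15,55,-14,14,22),(0,0,255))
line(P,r(-95,95,-35,35,10),(0,0,255));line(P,ci(-75,10,10),(0,0,255));line(P,ci(75,7,10),(0,0,255))
cv2.imwrite("pics/ov.png",im[:, :800]);print(im.shape)
cv2.imwrite("pics/ov2.png",im[:,250:])
E
```

```text
(600, 1000, 3)
```

View pics/ov.png

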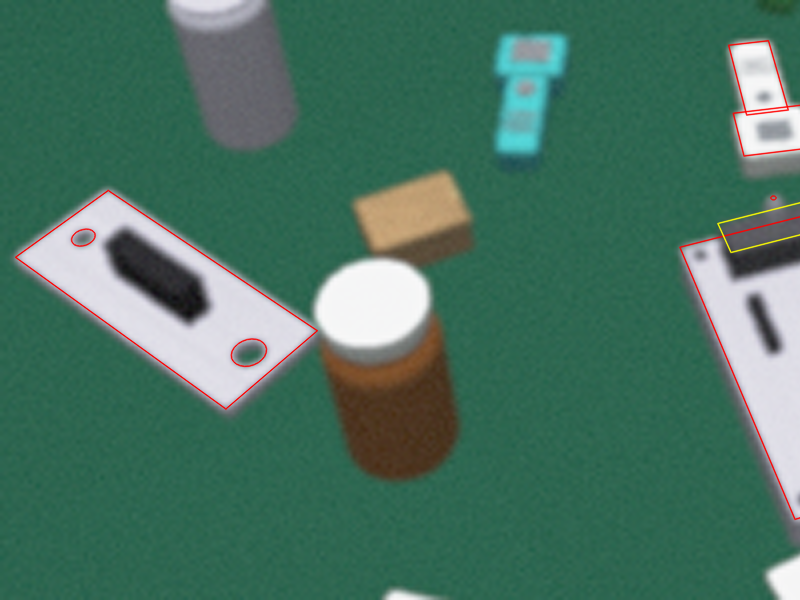

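View pics/ov2.png

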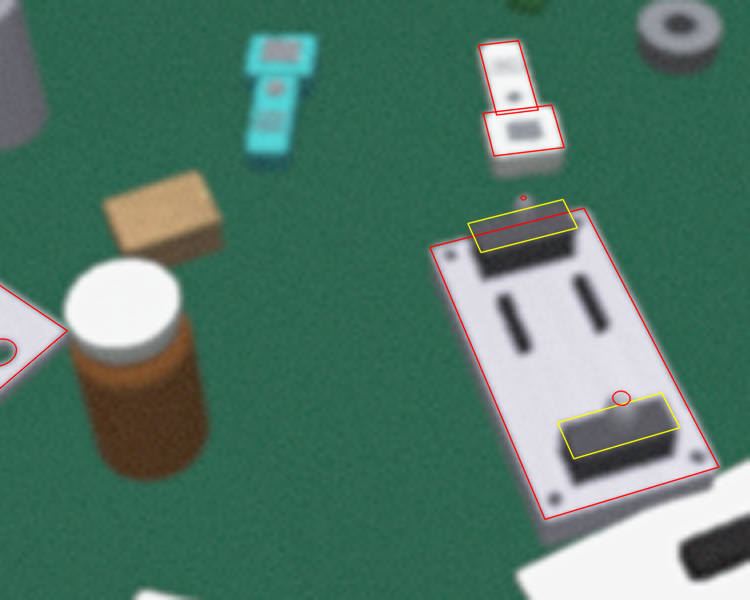

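```bash
cat >> h.py <<'E'
def plan(t,yaw,o=None):
    """turn (deg about tool x) then shift x,y,z mm in the frame after the turn; yaw = wanted heading of tool y (deg, mod 180)"""
    from workcell import arm
    o=o or arm.observe();p,R=tool(o)
    cur=np.degrees(np.arctan2(R[1,1],R[0,1]))
    d=(yaw-cur+90)%180-90; turn=-d
    R2=R@Ro.from_euler('x',turn,degrees=True).as_matrix()
    s=R2.T@(np.array(t)-p)*1000
    print("t",round(o["time"],2),"pos",p.round(4),"yaw",cur.round(2),"turn",turn.round(2),"shift",s.round(1),"open",round(float(o["opening"]),3),"F",np.round(o["force"],1),"j6",o["joint_pos"][5].round(1))
E
python3 -c "
from h import *
plan([.4693,.045,.12],162.12-270)"
```

```text
t 0.1 pos [ 0.2448 -0.5746  0.2417] yaw -66.92 turn 40.96 shift [ 122.3 -658.5  -23.5] open 1.001 F [-0.  -0.1 -0.1] j6 -0.1
```

Call:
send_rows --pt "85 0 0 0 10.24" --pt "85 0 0 0 10.24" --pt "85 0 0 0 10.24" --pt "85 0 0 0 10.24" --pt "85 0 -55 -2 0" --pt "85 0 -55 -2 0" --pt "85 0 -55 -2 0" --pt "85 0 -55 -2 0" --pt "85 0 -55 -2 0" --pt "85 0 -55 -2 0" --pt "85 0 -55 -2 0" --pt "85 0 -55 -2 0" --pt "85 0 -55 -2 0" --pt "85 0 -55 -2 0" --pt "85 30 -55 -2 0" --pt "85 40 -53.5 -1.5 0" --pt "85 40 0 0 0" --pt "85 0 0 0 0" --pt "85 0 0 0 0"

```text
time: 2.48
tool_pos: [0.4687, 0.0407, 0.1359]
eef_rot: [-161.6, 90.0, 0.5]
force: [0.2, -0.5, 1.5]
opening: 0.995
```

```bash
python3 - <<'E'
from h import *
plan([.4693,.045,.012],162.12-270)
from workcell import arm
c=arm.camera("top");cv2.imwrite("pics/t1.png",cv2.resize(c["color"][180:300,230:430],None,fx=4,fy=4))
E
```

```text
t 2.48 pos [0.4687 0.0407 0.1359] yaw -107.92 turn -0.04 shift [123.9  -4.2   0.8] open 0.995 F [ 0.2 -0.5  1.5] j6 112.7
```

Call:
send_rows --pt "85 30 -4.2 0.8 0" --pt "85 40 0 0 0" --pt "85 30 0 0 0" --pt "85 0 0 0 0" --pt "85 0 0 0 0"

```text
time: 3.15
tool_pos: [0.4701, 0.0451, 0.0366]
eef_rot: [-156.7, 89.9, 5.4]
force: [0.6, -1.0, 0.8]
opening: 0.993
```

```bash
python3 - <<'E'
from h import *
plan([.4693,.045,.012],162.12-270)
from workcell import arm
c=arm.camera("scene");cv2.imwrite("pics/t2.png",cv2.resize(c["color"][140:260,260:420],None,fx=5,fy=5,interpolation=2))
E
```

```text
t 3.15 pos [0.4701 0.0451 0.0366] yaw -107.93 turn -0.05 shift [24.6  0.3  0.8] open 0.993 F [ 0.6 -1.   0.8] j6 113.2
```

View pics/t2.png

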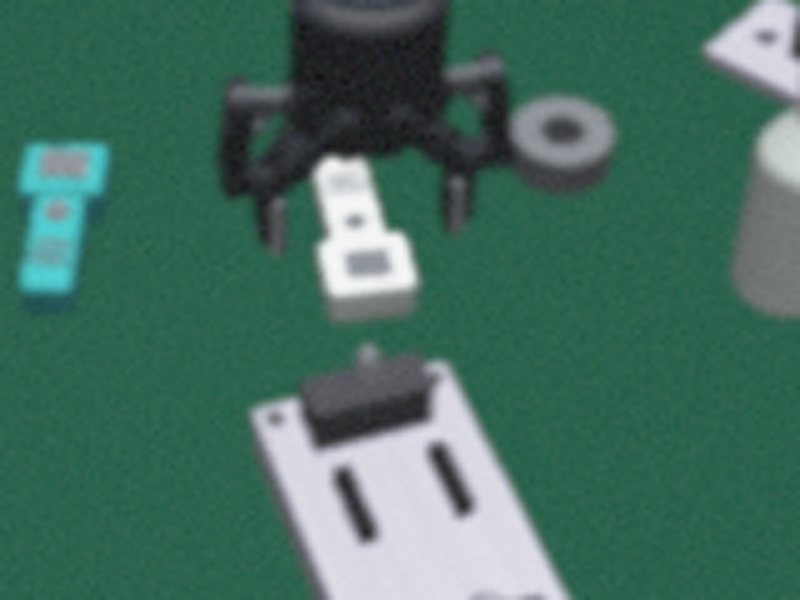

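Call:
send_rows --pt "85 23 0 0.8 0" --pt "85 0 0 0 0" --pt "30 0 0 0 0" --pt "30 0 0 0 0" --pt "30 0 0 0 0" --pt "30 0 0 0 0" --pt "30 0 0 0 0" --force 50

```text
time: 4.08
tool_pos: [0.4688, 0.0456, 0.013]
eef_rot: [-154.5, 89.9, 7.6]
force: [-1.5, -0.1, 9.4]
opening: 0.532
```

```bash
python3 - <<'E'
from h import *
plan([.4693,.045,.012],162.12-270)
E
```

```text
t 4.08 pos [0.4688 0.0456 0.013 ] yaw -107.89 turn -0.01 shift [ 1.   0.4 -0.7] open 0.532 F [-1.5 -0.1  9.4] j6 113.3
```

Call:
send_rows --pt "30 -15 0 0 0" --pt "30 -30 0 0 0" --pt "30 -45 0 0 0" --pt "30 -40 0 0 -4.5" --pt "30 0 0 0 -4.46" --pt "30 0 0 0 0"

```text
time: 4.82
tool_pos: [0.4682, 0.0456, 0.1431]
eef_rot: [-164.9, 89.9, 6.2]
force: [0.3, 1.0, -1.9]
opening: 0.533
```

```bash
python3 - <<'E'
from h import *
plan([.6767,-.0286,.13],171.07-270)
from workcell import arm
c=arm.camera("scene");cv2.imwrite("pics/t3.png",cv2.resize(c["color"][120:260,240:420],None,fx=4,fy=4,interpolation=2))
E
```

```text
t 4.83 pos [0.4682 0.0456 0.1431] yaw -98.95 turn -0.02 shift [  13.5   40.9 -217.4] open 0.533 F [ 0.3  1.  -1.9] j6 104.3
```

View pics/t3.png

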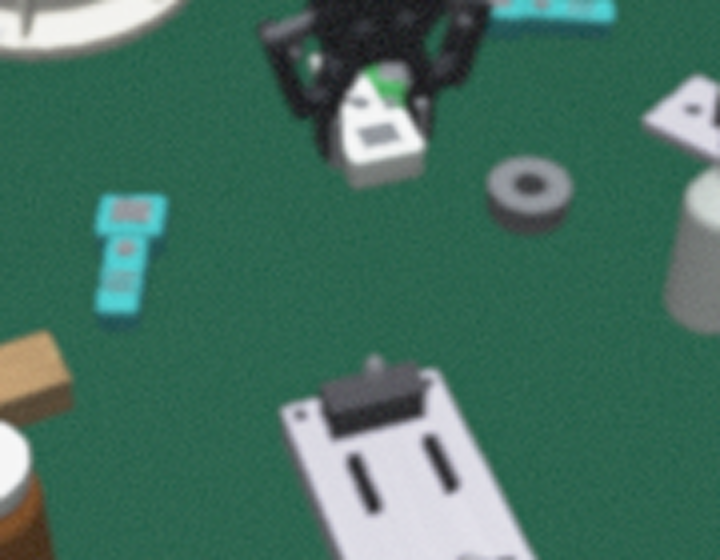

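Call:
send_rows --pt "30 0 7 -37 0" --pt "30 0 7 -37 0" --pt "30 0 7 -37 0" --pt "30 0 7 -37 0" --pt "30 0 7 -37 0" --pt "30 0 6 -32 0" --pt "30 0 0 0 0" --pt "30 0 0 0 0"

```text
time: 5.88
tool_pos: [0.6748, -0.0284, 0.141]
eef_rot: [3.9, 89.8, 174.9]
force: [0.3, 0.3, -0.4]
opening: 0.526
```

```bash
python3 - <<'E'
from h import *
plan([.6767,-.0286,.045],171.07-270)
E
```

```text
t 5.88 pos [ 0.6748 -0.0284  0.141 ] yaw -98.98 turn -0.05 shift [95.9 -0.2 -2.2] open 0.526 F [ 0.3  0.3 -0.4] j6 96.4
```

Call:
send_rows --pt "30 20 -0.2 -2.2 0" --pt "30 30 0 0 0" --pt "30 25 0 0 0" --pt "30 12 0 0 0" --pt "30 0 0 0 0" --pt "30 0 0 0 0"

```text
time: 6.62
tool_pos: [0.6788, -0.0287, 0.0557]
eef_rot: [-172.6, 89.9, -1.5]
force: [-1.1, -0.1, -0.9]
opening: 0.524
```

```bash
python3 - <<'E'
from h import *
plan([.6767,-.0286,.044],171.07-270)
from workcell import arm
c=arm.camera("scene");cv2.imwrite("pics/t4.png",cv2.resize(c["color"][180:320,280:420],None,fx=4,fy=4,interpolation=2))
E
```

```text
t 6.62 pos [ 0.6788 -0.0287  0.0557] yaw -98.92 turn 0.01 shift [11.7  0.3  2.1] open 0.524 F [-1.1 -0.1 -0.9] j6 96.4
```

View pics/t4.png

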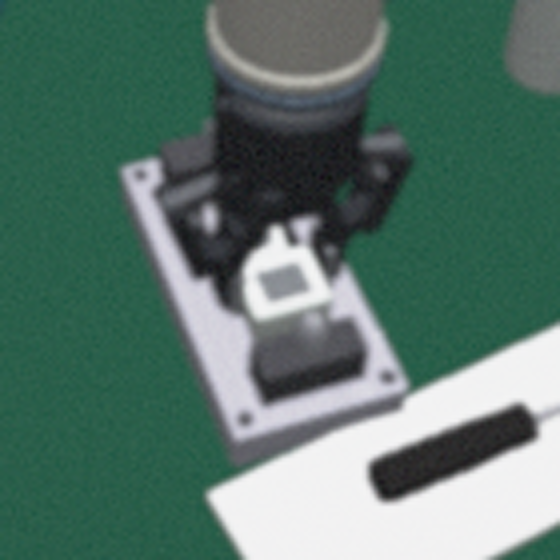

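Call:
send_rows --pt "30 6 0.3 2 0" --pt "30 3 0 0 0" --pt "30 2 0 0 0" --pt "30 0 0 0 0" --pt "30 0 0 0 0"

```text
time: 7.3
tool_pos: [0.6764, -0.0287, 0.044]
eef_rot: [-157.2, 90.0, 13.9]
force: [0.7, -0.7, -0.6]
opening: 0.53
```

```bash
python3 - <<'E'
from h import *
plan([.6767,-.0286,.043],171.07-270)
E
```

```text
t 7.3 pos [ 0.6764 -0.0287  0.044 ] yaw -98.92 turn 0.01 shift [ 1.  -0.1 -0.3] open 0.53 F [ 0.7 -0.7 -0.6] j6 96.4
```

Call:
send_rows --pt "30 1.2 0 0 0" --pt "30 0 0 0 0" --pt "65 0 0 0 0" --pt "75 0 0 0 0" --pt "75 0 0 0 0" --pt "85 0 0 0 0" --pt "85 -30 0 0 0" --pt "85 -50 0 0 0" --pt "85 -50 0 0 0" --pt "85 -50 0 0 0" --pt "85 -25 0 0 0" --pt "85 0 0 0 0"

```text
time: 8.8
tool_pos: [0.6775, -0.0288, 0.2503]
eef_rot: [-173.4, 89.7, -2.3]
force: [0.4, -0.9, 0.1]
opening: 0.993
```

```bash
python3 - <<'E'
from h import *
plan([.4154,-.342,.2],205.68-270)
from workcell import arm
c=arm.camera("scene");cv2.imwrite("pics/t5.png",cv2.resize(c["color"][180:320,280:420],None,fx=4,fy=4,interpolation=2))
E
```

```text
t 8.8 pos [ 0.6775 -0.0288  0.2503] yaw -98.92 turn -34.6 shift [ 49.2 168.6 372.2] open 0.993 F [ 0.4 -0.9  0.1] j6 96.4
```

View pics/t5.png

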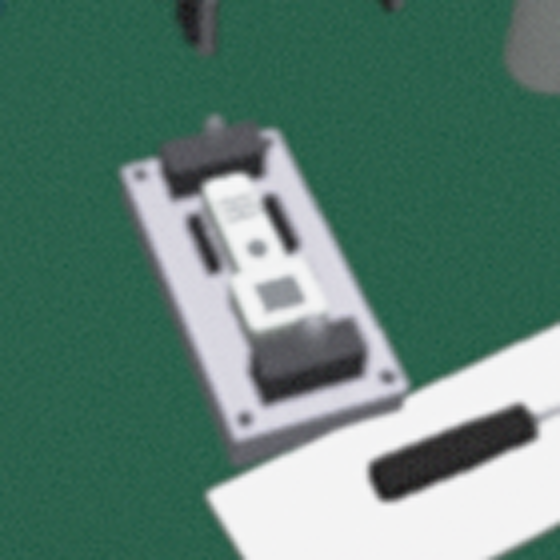

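Call:
send_rows --pt "85 0 0 0 -8.65" --pt "85 0 0 0 -8.65" --pt "85 0 0 0 -8.65" --pt "85 0 0 0 -8.65" --pt "85 0 16.9 37.2 0" --pt "85 0 16.9 37.2 0" --pt "85 0 16.9 37.2 0" --pt "85 0 16.9 37.2 0" --pt "85 0 16.9 37.2 0" --pt "85 0 16.9 37.2 0" --pt "85 0 16.9 37.2 0" --pt "85 0 16.9 37.2 0" --pt "85 0 16.9 37.2 0" --pt "85 50 16.9 37.2 0" --pt "85 50 0 0 0" --pt "85 0 0 0 0" --pt "85 0 0 0 0"

```text
time: 10.98
tool_pos: [0.4156, -0.3412, 0.1499]
eef_rot: [-70.8, 90.0, 134.9]
force: [0.5, -0.1, 1.1]
opening: 0.993
```

```bash
python3 - <<'E'
from h import *
plan([.4154,-.342,.06],205.68-270)
from workcell import arm
c=arm.camera("top");cv2.imwrite("pics/t6.png",c["color"])
plan([.4154,-.342,.06],205.68-270)
E
```

```text
t 10.97 pos [ 0.4156 -0.3412  0.1499] yaw -64.29 turn 0.03 shift [89.9  0.7  0.5] open 0.993 F [ 0.5 -0.1  1.1] j6 24.7
t 11.03 pos [ 0.4161 -0.3415  0.1507] yaw -64.28 turn 0.04 shift [90.7  0.   0.9] open 0.998 F [-0.5  0.7 -0.3] j6 24.7
```

View pics/t6.png

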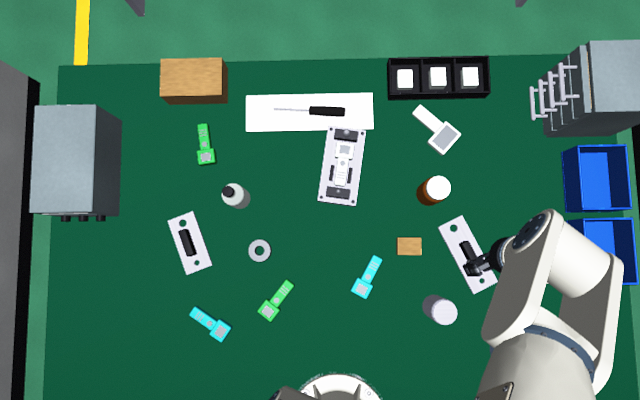

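Call:
send_rows --pt "85 30 0 0.5 0" --pt "85 40 0 0 0" --pt "85 35 0 0 0" --pt "85 18 0 0 0" --pt "85 0 0 0 0" --pt "85 0 0 0 0"

```text
time: 11.78
tool_pos: [0.4157, -0.3421, 0.0278]
eef_rot: [114.8, 89.9, -39.5]
force: [0.7, -0.2, -0.0]
opening: 1.001
```

```bash
python3 - <<'E'
from h import *
plan([.4154,-.342,.026],205.68-270)
E
```

```text
t 11.78 pos [ 0.4157 -0.3421  0.0278] yaw -64.31 turn 0.01 shift [ 1.8 -0.2  0.2] open 1.001 F [ 0.7 -0.2 -0. ] j6 24.7
```

Call:
send_rows --pt "60 1 0 0 0" --pt "30 0 0 0 0" --pt "10 0 0 0 0" --pt "10 0 0 0 0" --pt "10 0 0 0 0" --pt "10 0 0 0 0" --pt "10 0 0 0 0" --force 70

```text
time: 12.65
tool_pos: [0.4149, -0.3417, 0.0258]
eef_rot: [109.2, 90.0, -45.1]
force: [-2.1, 0.7, 4.7]
opening: 0.217
```

```bash
python3 - <<'E'
from h import *
plan([.4154,-.342,.026],205.68-270)
from workcell import arm
c=arm.camera("scene");cv2.imwrite("pics/t7.png",cv2.resize(c["color"][170:270,120:260],None,fx=5,fy=5,interpolation=2))
E
```

```text
t 12.65 pos [ 0.4149 -0.3417  0.0258] yaw -64.32 turn 0.0 shift [-0.2  0.5 -0.3] open 0.217 F [-2.1  0.7  4.7] j6 24.7
```

View pics/t7.png

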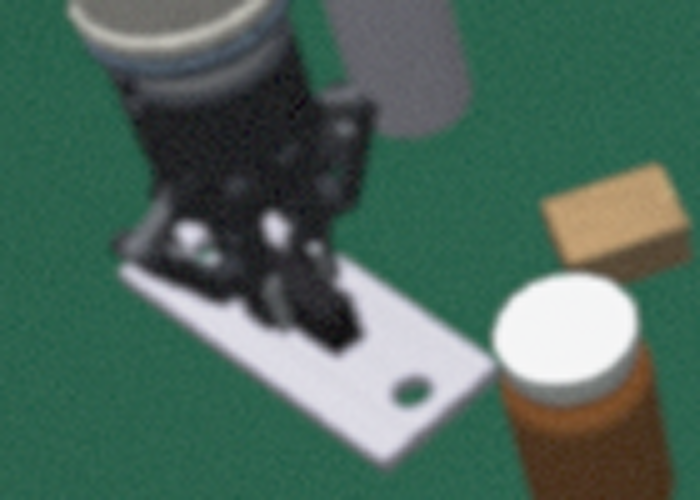

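Call:
send_rows --pt "10 -10 0 0 0" --pt "10 -25 0 0 0" --pt "10 -40 0 0 0" --pt "10 -45 0 0 0" --pt "10 -45 0 0 0" --pt "10 -40 0 0 0" --pt "10 -20 0 0 0" --pt "10 0 0 0 5" --pt "10 0 0 0 8" --pt "10 0 0 0 8" --pt "10 0 0 0 8" --pt "10 0 0 0 5.6" --pt "10 0 0 0 0" --pt "10 0 0 0 0"

```text
time: 14.45
tool_pos: [0.4144, -0.3412, 0.2502]
eef_rot: [-32.9, 90.0, 138.3]
force: [0.1, -0.5, -5.2]
opening: 0.219
```

```bash
python3 - <<'E'
from h import *
plan([.649,-.0243,.25],171.07-270)
from workcell import arm
c=arm.camera("scene");cv2.imwrite("pics/t8.png",cv2.resize(c["color"][80:280,100:300],None,fx=3,fy=3,interpolation=2))
E
```

```text
t 14.45 pos [ 0.4144 -0.3412  0.2502] yaw -98.8 turn 0.13 shift [ 3.000e-01 -3.495e+02 -1.826e+02] open 0.219 F [ 0.1 -0.5 -5.2] j6 59.2
```

View pics/t8.png

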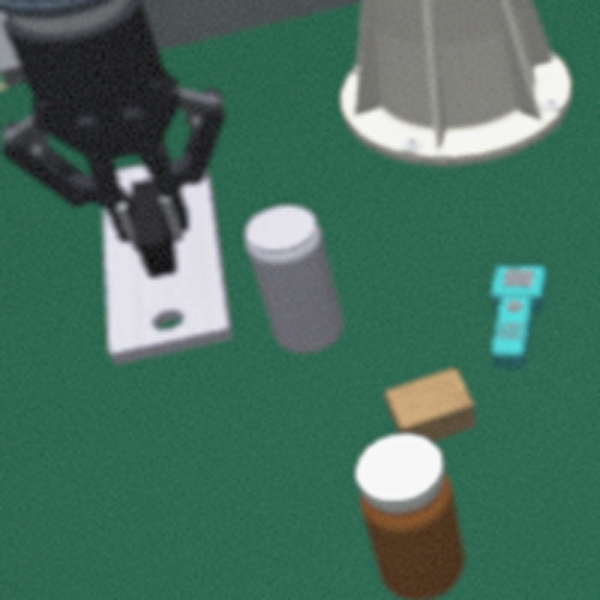

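Call:
send_rows --pt "10 0 -15 -8 0" --pt "10 0 -35 -18.3 0" --pt "10 0 -35 -18.3 0" --pt "10 0 -35 -18.3 0" --pt "10 0 -35 -18.3 0" --pt "10 0 -35 -18.3 0" --pt "10 0 -35 -18.3 0" --pt "10 0 -35 -18.3 0" --pt "10 0 -35 -18.3 0" --pt "10 0 -35 -18.3 0" --pt "10 0 -20 -10.3 0" --pt "10 0 0 0 0.1" --pt "10 0 0 0 0" --pt "10 0 0 0 0"

```text
time: 16.25
tool_pos: [0.6492, -0.0249, 0.2504]
eef_rot: [40.4, 90.0, -148.7]
force: [-0.7, -0.0, -4.6]
opening: 0.219
```

```bash
python3 - <<'E'
from h import *
plan([.6485,-.0240,.13],171.07-270)
E
```

```text
t 16.25 pos [ 0.6492 -0.0249  0.2504] yaw -99.07 turn -0.14 shift [120.4  -0.8   0.8] open 0.219 F [-0.7 -0.  -4.6] j6 96.8
```

Call:
send_rows --pt "10 25 -0.6 0.5 0" --pt "10 40 0 0 0" --pt "10 40 0 0 0" --pt "10 25 0 0 0" --pt "10 0 0 0 0" --pt "10 0 0 0 0" --pt "10 0 0 0 0"

```text
time: 17.12
tool_pos: [0.6504, -0.0236, 0.1221]
eef_rot: [-173.3, 89.8, -2.3]
force: [-0.0, -0.0, -4.5]
opening: 0.215
```

```bash
cat > look.py <<'E'
import sys
from h import *
from workcell import arm
n=sys.argv[1];pos=[]
for k in range(4): pass
o=arm.observe();plan([.6485,-.0240,.0838],171.07-270,o)
for nm,(x0,y0,x1,y1),S in (("scene",(300,190,400,310),5),("top",(295,110,395,220),5)):
    c=arm.camera(nm);pickle.dump(c,open(n+nm+".pkl","wb"))
    im=cv2.resize(c["color"][y0:y1,x0:x1],None,fx=S,fy=S,interpolation=cv2.INTER_CUBIC)
    cv2.imwrite(f"pics/{n}{nm}_raw.png",im)
E
python3 look.py a
```

```text
t 17.12 pos [ 0.6504 -0.0236  0.1221] yaw -99.04 turn -0.11 shift [38.3  0.7  1.9] open 0.215 F [-0.  -0.  -4.5] j6 96.8
```

View pics/ascene_raw.png

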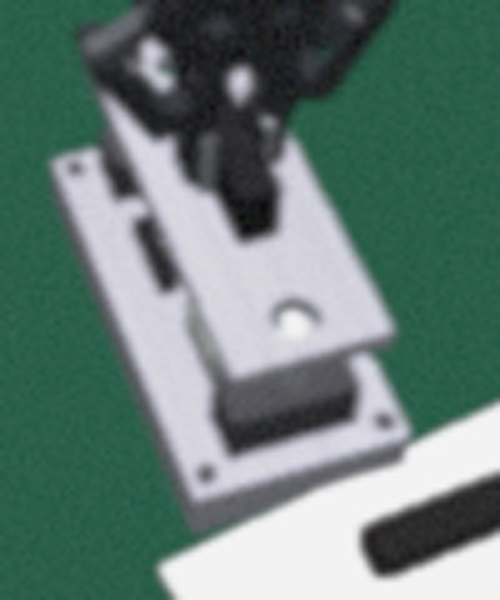

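View pics/atop_raw.png

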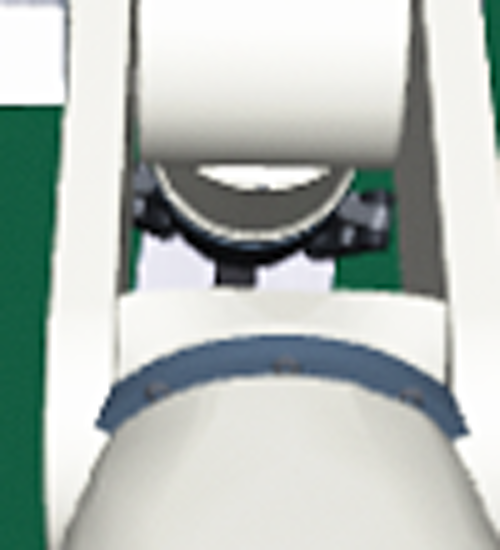

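```bash
cat > ov.py <<'E'
import sys
from h import *
n,px,py,yaw,zb=sys.argv[1],*map(float,sys.argv[2:6])
c=load(n+"scene");x0,y0,x1,y1=320,220,400,300;S=7
im=cv2.resize(c["color"][y0:y1,x0:x1],None,fx=S,fy=S,interpolation=cv2.INTER_CUBIC)
def line(p,L,col,z=0):
    q=(proj(c,W(p,np.array(L)/1000.,z))-[x0,y0]+.5)*S-.5
    cv2.polylines(im,[np.round(q*8).astype(int).reshape(-1,1,2)],True,col,1,cv2.LINE_AA,3)
r=lambda a,b,d,e,z:[(a,d,z),(b,d,z),(b,e,z),(a,e,z)]
ci=lambda x,rr,z:[(x+rr*np.cos(t),rr*np.sin(t),z) for t in np.linspace(0,6.2,24)]
F=[.649,-.0243,np.radians(171.07)];P=[px,py,np.radians(yaw)]
line(P,r(-95,95,-35,35,10),(0,0,255),zb);line(P,ci(-75,10,10),(0,0,255),zb);line(P,r(-35,35,-10,10,42),(0,255,0),zb)
line(F,ci(-75,4.5,82),(255,0,0));line(F,r(-100,100,-50,50,30),(255,0,0))
cv2.imwrite(f"pics/{n}_ov.png",im)
E
python3 ov.py a .6509 -.0239 170.96 .0963
```

```text
(no output)
```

View pics/a_ov.png

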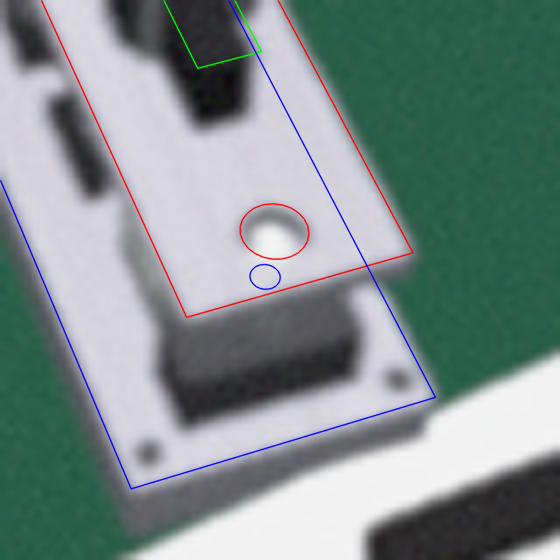

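```bash
cat > avg.py <<'E'
from h import *
from workcell import arm
os=[]
for k in range(10):
    arm.camera("scene");os.append(arm.observe())
p=np.mean([o["tool_pos"] for o in os],0);print("sd",np.std([o["tool_pos"] for o in os],0).round(5))
Rm=Ro.from_euler('xyz',[o["eef_rot"] for o in os],degrees=True).mean()
o=dict(os[-1]);o["tool_pos"]=p;o["eef_rot"]=Rm.as_euler('xyz',degrees=True);o["force"]=np.mean([q["force"] for q in os],0)
plan([.6485,-.0240,.0838],171.07-270,o);print("tool x axis",Rm.as_matrix()[:,0].round(4))
E
python3 avg.py
```

```text
sd [1.8e-04 3.0e-05 3.7e-04]
t 17.73 pos [ 0.6495 -0.0234  0.1207] yaw -99.02 turn -0.09 shift [36.9  0.8  0.9] open 0.221 F [-0.3  0.2 -4.9] j6 96.8
tool x axis [ 4.e-04 -0.e+00 -1.e+00]
```

Centre it, then lower to just above the pin tips and into the tapers in small steps.

Call:
send_rows --pt "10 6 0.8 0.9 -0.1" --pt "10 6 0 0 0" --pt "10 3 0 0 0" --pt "10 0 0 0 0" --pt "10 0 0 0 0"

```text
time: 18.35
tool_pos: [0.6484, -0.024, 0.1054]
eef_rot: [-169.9, 90.0, 1.1]
force: [1.1, 0.2, -4.7]
opening: 0.219
```

```bash
python3 avg.py; python3 look.py b; python3 ov.py b .649 -.0243 171.07 .079
```

```text
sd [6.e-05 1.e-05 6.e-05]
t 18.85 pos [ 0.6484 -0.024   0.1055] yaw -98.92 turn 0.01 shift [21.7 -0.  -0.1] open 0.218 F [ 0.2 -0.2 -4.7] j6 96.7
tool x axis [ 2.e-04 -0.e+00 -1.e+00]
t 18.85 pos [ 0.6483 -0.024   0.1054] yaw -98.92 turn 0.01 shift [21.6 -0.1 -0.2] open 0.218 F [-0.3  0.  -4.6] j6 96.7
```

View pics/b_ov.png

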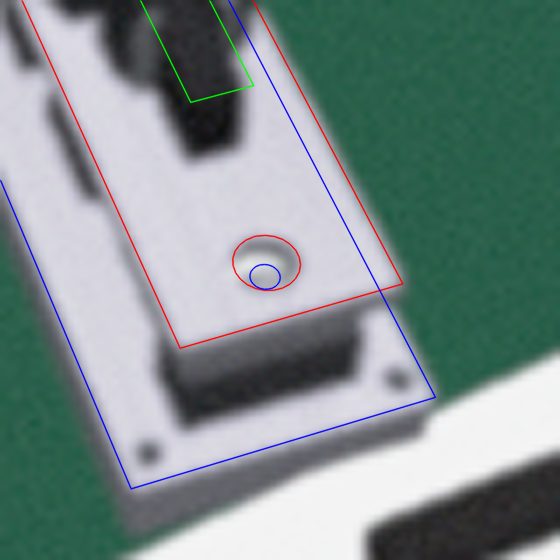

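Call:
send_rows --pt "10 1.5 0 0 0" --pt "10 1.5 0 0 0" --pt "10 1.5 0 0 0" --pt "10 1.5 0 0 0" --pt "10 0 0 0 0"

```text
time: 19.58
tool_pos: [0.6484, -0.0239, 0.0993]
eef_rot: [-88.3, 90.0, 82.8]
force: [0.1, 1.0, -5.0]
opening: 0.222
```

```bash
python3 look.py c; python3 ov.py c .649 -.0243 171.07 .0737
```

```text
t 19.57 pos [ 0.6484 -0.0239  0.0993] yaw -98.93 turn 0.0 shift [15.5  0.1 -0.2] open 0.222 F [ 0.1  1.  -5. ] j6 96.7
```

View pics/c_ov.png

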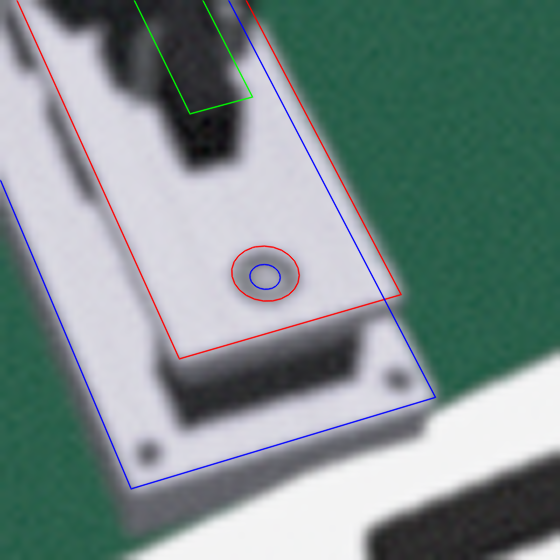

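Call:
send_rows --pt "10 1 0 0 0" --pt "10 1 0 0 0" --pt "10 1 0 0 0" --pt "10 0 0 0 0"

```text
time: 20.18
tool_pos: [0.6483, -0.024, 0.0963]
eef_rot: [-88.4, 90.0, 82.6]
force: [0.3, 2.0, -4.2]
opening: 0.219
```

```bash
python3 avg.py
```

```text
sd [2.e-05 2.e-05 2.e-05]
t 20.68 pos [ 0.6483 -0.024   0.0963] yaw -98.92 turn 0.01 shift [12.5 -0.  -0.2] open 0.222 F [ 0.3  1.6 -4.9] j6 96.7
tool x axis [ 0.e+00  1.e-04 -1.e+00]
```

Call:
send_rows --pt "10 1 -0.3 0 0" --pt "10 1.5 0 0 0" --pt "10 1.5 0 0 0" --pt "10 1.5 0 0 0" --pt "10 0 0 0 0"

```text
time: 21.3
tool_pos: [0.6482, -0.0238, 0.0906]
eef_rot: [14.9, 90.0, -174.1]
force: [0.1, 0.4, -4.7]
opening: 0.22
```

```bash
python3 avg.py
```

```text
sd [4.e-05 2.e-05 6.e-05]
t 21.8 pos [ 0.6484 -0.0238  0.0909] yaw -98.92 turn 0.01 shift [ 7.1  0.2 -0.2] open 0.218 F [-0.   0.1 -4.8] j6 96.7
tool x axis [-0.e+00 -1.e-04 -1.e+00]
```

No side force now. Keep going.

Call:
send_rows --pt "10 1.5 0 0 0" --pt "10 1.5 0 0 0" --pt "10 1.5 0 0 0" --pt "10 1 0 0 0" --pt "10 0 0 0 0" --pt "10 0.5 0 0 0" --pt "10 0 0 0 0"

```text
time: 22.68
tool_pos: [0.6483, -0.0237, 0.0849]
eef_rot: [4.8, 90.0, 175.9]
force: [-0.5, -0.6, -5.2]
opening: 0.226
```

```bash
python3 avg.py
```

```text
sd [2.e-05 1.e-05 2.e-05]
t 23.18 pos [ 0.6484 -0.0237  0.0849] yaw -98.92 turn 0.01 shift [ 1.1  0.2 -0.2] open 0.218 F [ 0.2 -0.1 -5.1] j6 96.7
tool x axis [ 0. -0. -1.]
```

Call:
send_rows --pt "10 0.5 0 0 0" --pt "10 0.3 0 0 0" --pt "10 0.3 0 0 0" --pt "10 0.2 0 0 0" --pt "10 0 0 0 0"

```text
time: 23.8
tool_pos: [0.6484, -0.0237, 0.0838]
eef_rot: [176.4, 90.0, -12.5]
force: [-2.9, -0.5, 0.3]
opening: 0.223
```

```bash
python3 avg.py
```

```text
sd [1.e-05 1.e-05 1.e-05]
t 24.3 pos [ 0.6483 -0.0237  0.0838] yaw -98.92 turn 0.01 shift [ 0.   0.3 -0.2] open 0.22 F [-3.2 -0.1  2.4] j6 96.7
tool x axis [ 0.  0. -1.]
```

Call:
send_rows --pt "10 0.2 0 0 0" --pt "10 0 0 0 0" --pt "30 0 0 0 0" --pt "40 0 0 0 0" --pt "55 0 0 0 0" --pt "55 0 0 0 0" --pt "55 -15 0 0 0" --pt "55 -40 0 0 0" --pt "55 -50 0 0 0" --pt "55 -50 0 0 0" --pt "55 -40 0 0 0" --pt "55 0 0 0 0" --pt "55 0 0 0 0"

```text
time: 25.92
tool_pos: [0.648, -0.0237, 0.2786]
eef_rot: [-170.4, 90.0, 0.6]
force: [0.1, 0.5, 0.3]
opening: 0.641
```

```bash
python3 look.py d; python3 ov.py d .649 -.0243 171.07 .058
```

```text
t 25.93 pos [ 0.648  -0.0237  0.2786] yaw -98.92 turn 0.01 shift [194.8   0.2  -0.5] open 0.641 F [0.1 0.5 0.3] j6 96.7
```

View pics/dscene_raw.png

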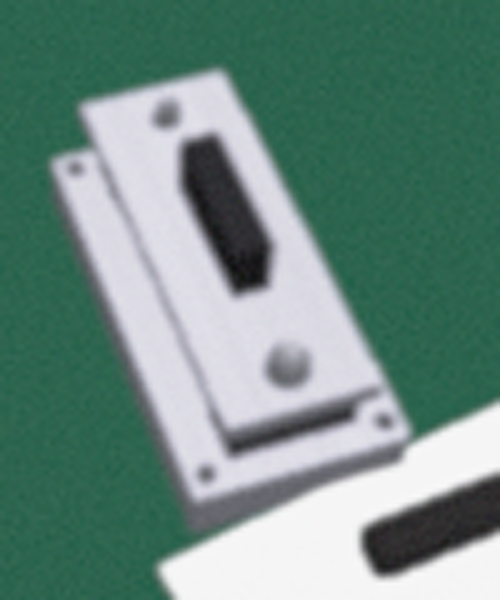

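View pics/d_ov.png

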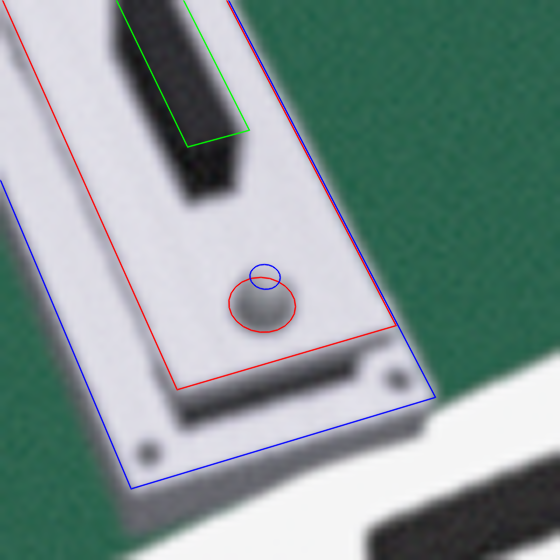

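```bash
python3 -c "
from workcell import arm
print(arm.finish_job())"
```

```text
the job is handed in; nothing more can be done
None
```

The fixture is loaded and the job was handed in at about 26 s. No verdict came back.

- **Handpiece:** I gripped the white handpiece by its head and set it in the nest, head at the thick pin. A picture taken after release showed it lying flat with the stem between the fences, and I have not measured its pose in the nest. The plate now covers it, so I could not look again at the end.
- **Plate:** I took the 190 mm plate, confirmed by its length and 150 mm hole spacing, by its handle. I lowered it level over both pins in small steps. Side force on the way down peaked at about 2 N, and a 0.3 mm shift cleared it.
- **Seating:** The vertical force changed from about -5 N, the plate's weight, to +2.4 N at the expected seated height. I let go there.
- **Last checks:** In the scene picture the plate's outline matched the seated position at the thick-pin end. Both pins showed through their holes. The overlay did not cover the thin-pin end, so I checked that end only by eye.
- **Release:** The gripper is clear of everything, at a TCP height of 0.28 m. The tool never came near any of the other objects, but I did not remeasure their positions at the end.

No check failed or disagreed.

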